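# Stow two aerosol cans in the empty cells of a covered crate

## Task

Put both aerosol cans away in the flap-covered crate, each standing upright on the floor of an empty cell, and let go of them. Four of the six cells already hold a tin that you cannot see, so feel gently for the two empty ones: where the flap comes up hard against something, do not force it, try another. Leave the oil can, the tape measure and the roll of tape where they are.

Things in the scene. Friction and masses are not known exactly. Their poses are not given: they have to be found in the camera images.
- crate: Plywood crate fixed to the bench, 216 (along its x) by 318 (y), 105 high; a carrying bow at each y end reaches 29 beyond the wall. 2 rows of 3 square cells, 90 clear, 102 between centres, walls 12 thick, inner floor 8 above the bench. Each cell is covered by a sprung metal flap (see the cells). Origin: centre of the underside; z up; x roughly away from the robot.
- cell_1 (a point): Cell in the near row (crate -x), left (+y): centre of its free opening, level with the crate's top, 97 above the cell's floor. Axes as the crate. All flaps: 85 by 90, 4 thick, flush with the top, hinged along the cell's +x wall. 1 to 4 N from above swings an unblocked one down until it hangs along that wall, leaving 85 by 90 free.
- cell_2 (a point): Cell in the near row, middle: centre of its free opening, level with the crate's top, 97 above the cell's floor. Axes as the crate. Four of the six cells, other ones each time, hold an unseen loose paint tin (78 in diameter, 75 tall): there the free edge of the flap gives some 18, a can pushed on it goes in less than 20, and it stops hard. In the two empty cells it swings right down.
- cell_3 (a point): Cell in the near row, right (-y): centre of its free opening, level with the crate's top, 97 above the cell's floor. Axes as the crate.
- cell_4 (a point): Cell in the far row (crate +x), left (+y): centre of its free opening, level with the crate's top, 97 above the cell's floor. Axes as the crate.
- cell_5 (a point): Cell in the far row, middle: centre of its free opening, level with the crate's top, 97 above the cell's floor. Axes as the crate.
- cell_6 (a point): Cell in the far row, right (-y): centre of its free opening, level with the crate's top, 97 above the cell's floor. Axes as the crate.
- can_a_mid (a point): One of two identical upright aerosol cans with a full-width cap, 202 tall, 66 in diameter, 62 at the cap (the top 48; firm, can be gripped from above), 150 to 260 g, standing on the bench beside the crate. This point is on its axis half-way up, 101 above its underside; z points up along the can; its yaw does not matter.
- can_b_mid (a point): One of two identical upright aerosol cans with a full-width cap, 202 tall, 66 in diameter, 62 at the cap (the top 48; firm, can be gripped from above), 150 to 260 g, standing on the bench beside the crate. This point is on its axis half-way up, 101 above its underside; z points up along the can; its yaw does not matter.
- oil_can: Bystander: brass bench oiler with a thin bent spout, 72x88x202 tall, loose on the bench. Origin: centre of the underside.
- tape_measure: Bystander: tape measure lying flat, 62x85x37 high, loose on the bench. Origin: centre of the underside.
- tape_roll: Bystander: roll of tape lying flat, 101 in diameter, 24 high, loose on the bench. Origin: centre of the underside.
Things that resemble listed ones, but are neither listed nor needed, are in the scene too. What is shaped like the part that bears can_a_mid but blue or pink is not meant.

How it is judged:
At the end, for the whole second after the job is handed in: Both cans stand inside the crate with their undersides within 8 mm of a cell's floor, upright within 0.15 rad (9 degrees), at rest (under 0.02 m/s) and released by the fingers (x of can_a_mid in the frame of crate between -0.1 and 0.1 m and y of can_a_mid in the frame of crate between -0.15 and 0.15 m and z of can_a_mid in the frame of crate between 0.1 and 0.117 m and angle between each of can_a_mid, can_b_mid's own z axis and vertical below 0.15 rad and linear speed of each of can_a, can_b below 0.02 m/s and contact force between the fingers and can_a below 0.1 N and x of can_b_mid in the frame of crate between -0.1 and 0.1 m and y of can_b_mid in the frame of crate between -0.15 and 0.15 m and z of can_b_mid in the frame of crate between 0.1 and 0.117 m and contact force between the fingers and can_b below 0.1 N); the robot touches nothing.
It fails at once if The oil can was moved by more than 30 mm (distance of oil_can from where it was at the start of the episode above 0.03 m).
It fails at once if The tape measure was moved by more than 30 mm (distance of tape_measure from where it was at the start of the episode above 0.03 m).
It fails at once if The tape roll was moved by more than 30 mm (distance of tape_roll from where it was at the start of the episode above 0.03 m).
It fails at once if A can was rammed against the crate or a flap with more than 110 N (contact force between can_a and crate above 110 N).
It fails at once if A can was rammed against the crate or a flap with more than 110 N (contact force between can_b and crate above 110 N).
It also fails if it takes over 72 s, if anything falls off the work surface, if the arm or the gripper's body presses on something with over 40 N, if the wrist force passes 120 N, or if a joint passes its speed limit or range.

## Robot

A 7-joint arm with a two-finger parallel gripper is mounted at the origin on a cart in front of the work surface, level with it; the furniture and walls round the work are solid. World frame = base frame: x ahead of the robot, y to its left, z up, the work surface at z = 0. Lengths are in m, angles in rad, forces in N, time in s.
With the tool pointing down it reaches from about 0.425 to 0.925 m from the base axis. Payload 6.8 kg.
Tool frame: the origin (TCP) lies on the front face of the gripper's body, between the roots of the fingers; the fingertips stand 73 mm ahead of it and the grasp point (between the pads) lies 54 mm ahead of it (env.nose_length is the distance from the TCP to the fingertips, in m); z points along the fingers, y is the line along which they close (so a half turn about z gives the same grasp; the last joint's range is limited). The gripper opens to 85 mm and grips with 20 to 120 N. Pads are 22 mm wide; open, the fingers measure 114 mm over their backs; the gripper's body (76 mm by 85 mm) begins 54 mm behind the grasp point. The pads swing forward as they close: fully open they stand 13 mm farther back than shut.
Start: joints at [-1.252, 0.477, 0.022, 1.555, -0.011, 1.109, -0.083], TCP at [0.279, 0.614, 0.304] pointing down, gripper open.
Joint ranges: [-2.96, 2.96], [-0.34, 2.1], [-1.41, 1.46], [0.24, 2.44], [-1.37, 4.51], [0.17, 1.92], [-2.96, 2.96]. Speed limits (rad/s): [2.39, 2.39, 3.14, 3.14, 3.14, 3.14, 3.14].

## Interface

Orientations are given as a unit quaternion [w, x, y, z].
In Python, from cell import env, kin, camera, calibration, job gives the robot as it stands. The module is installed in compiled form; this text tells all that it offers. Calls block until the motion is done:
- env.reach(position, orientation): joint-space move of the TCP to a pose.
- env.movel(position, velocity=0.15, rot=None, stop_force=None): straight line of the TCP; rot=None keeps the orientation; velocity is the mean speed in m/s. With stop_force (N) it stops when the force on the tool has changed by that much, and returns True; else False.
- env.goto_joints(angles): joint-space move.
- env.grip(opening, f_grip=None): finger opening in m; f_grip is the grip in N (None keeps the last); returns when the fingers have stopped.
- env.dwell(seconds).
- kin.inverse_kinematics(position, orientation): joint angles nearest the present ones, or None.
- env.get_state(): the state.
- camera(name): name is "scene" or "top" or "wrist"; returns (picture, depth): 384x512x3 uint8, blue, green, red; 384x512 float32, m along the optical axis (not along the pixel's ray), 0 where there is no reading.
- calibration(name): a dict with "fx", "fy", "cx", "cy" (pixels), "rvec" (rotation vector, rad) and "tvec" (3), from world to camera coordinates, as OpenCV has them. Camera axes: x right, y down, z forward; pixel columns grow to the right and rows downward; lengths in m; the calibration is good to about 2 mm. A picture is of the moment at which its call begins: read the wrist's pose just before it. calibration takes no time and is no camera call; for the wrist camera it gives the pose at the moment of the call.
A pose or a line that the arm cannot do raises env.PlanningError and nothing moves.
- job.job_done(): hands the job in; it is judged then, once.
The state is a dict: "time": time; "qpos": joint angles; "joint_velocities": joint speeds; "joint_torque": joint torques, N m; "tcp_pos": TCP position; "orientation": TCP orientation; "force": force on the tool from outside, world axes, zero at the start; "torque": the same for the moment, N m; "opening": finger opening in m; "gripper_force": force on a finger pad.
Only numpy, scipy, OpenCV 4.12 (cv2) and the standard library are available. Lean on these libraries where they do the work, as an engineer would, in place of code of your own. Each camera call takes 0.05 s, during which the arm holds its last target. There are 200 camera calls.

## Working session

There is one attempt and no reset: what is moved stays moved. The work goes in short steps, each a Python script; the robot and the scene stay as the last script left them, time stands still between calls to the robot, and variables do not carry over. Pictures are saved under pics/ and viewed, at most 10 in all, crops included, and the job is handed in when it is done.

```bash
mkdir -p pics
cat > h.py <<'E'
import numpy as np, cv2
from cell import env, kin, camera, calibration, job
def cloud(name):
    c=calibration(name); im,d=camera(name)
    v,u=np.mgrid[0:384,0:512]
    P=np.stack([(u-c['cx'])/c['fx']*d,(v-c['cy'])/c['fy']*d,d],-1)
    R=cv2.Rodrigues(np.array(c['rvec'],float))[0]
    W=(P-np.array(c['tvec']).ravel())@R
    W[d==0]=np.nan
    return im,W
E
python3 - <<'E'
from h import *
for n in ('top','scene'):
    im,W=cloud(n); cv2.imwrite(f'pics/{n}0.png',cv2.resize(im,(800,600))); np.save(f'{n}0.npy',W); cv2.imwrite(f'{n}0.png',im)
s=env.get_state(); print(s['time'],s['tcp_pos'],s['orientation'],s['force'],calibration('top'))
E
```

```text
0.1 [0.27921389 0.61409407 0.30301144] [-1.43737871e-04  2.11760324e-01  9.77321267e-01 -8.27612306e-04] [0.21515111 0.86039007 0.06488156] {'fx': 413.4660273554676, 'fy': 413.4660273554676, 'cx': 254.2823594832491, 'cy': 189.34657634997873, 'rvec': array([ 2.15467375, -2.11619774,  0.09161143]), 'tvec': array([-0.09485936,  0.53876269,  1.71149037])}
```

View pics/top0.png

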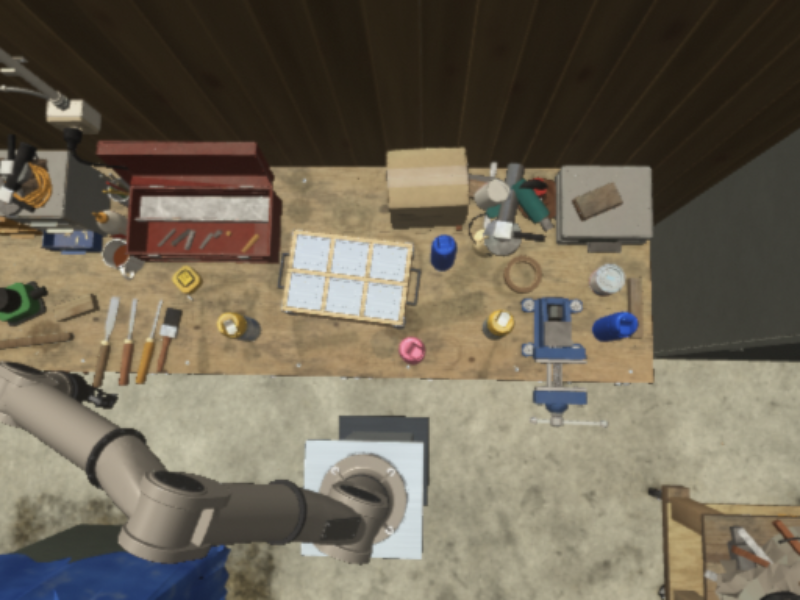

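View pics/scene0.png

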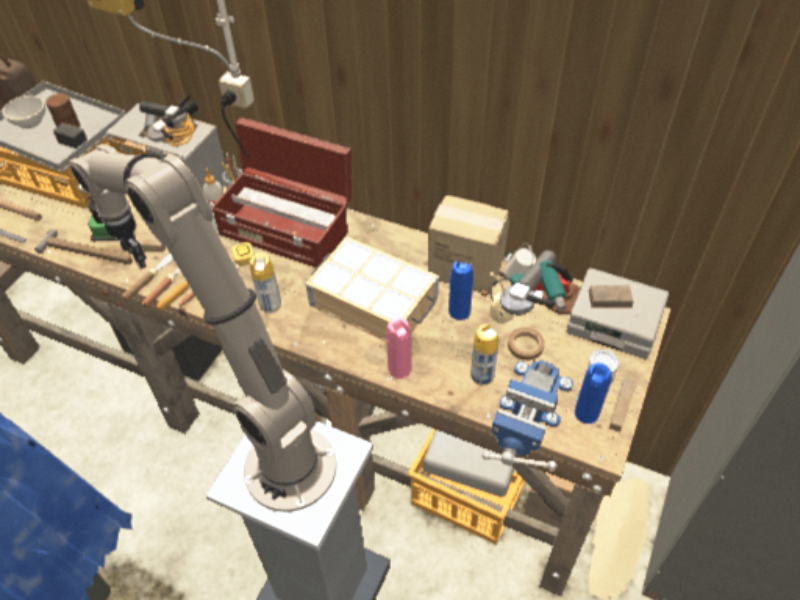

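The top view (800×600) shows five can-like things: yellow caps at (232,325) and (500,322), blue at (443,252) and (615,325), pink at (412,350). The task excludes blue and pink, so the targets are the two yellow ones. The crate is at (348,278), with the tape roll at (522,274) and tape measure at (186,279).

Run:
```python
from h import *
W=np.load('top0.npy'); im=cv2.imread('top0.png')
for n,(u,v) in dict(A=(148,208),B=(320,206),pink=(263,224),blue=(284,158),blue2=(393,205)).items():
    w=W[v-28:v+28,u-28:u+28].reshape(-1,3)
    for lo,hi in ((.19,.215),(.14,.215)):
        q=w[(w[:,2]>lo)&(w[:,2]<hi)]
        if len(q): print(n,lo,len(q),q.min(0).round(3),q.max(0).round(3),((q.min(0)+q.max(0))/2).round(3))
m=(abs(W[...,2]-.105)<.012)&(W[...,0]>.35)&(W[...,0]<.85)&(abs(W[...,1]-.05)<.25)
m=m.astype(np.uint8)
n,l,st,c=cv2.connectedComponentsWithStats(m); k=1+np.argmax(st[1:,4]); print(st[k])
p=W[l==k][:,:2].astype(np.float32); r=cv2.minAreaRect(p); print(r,np.median(W[l==k][:,2]))
a=cv2.resize(im[170:250,110:190],(400,400),interpolation=2); b=cv2.resize(im[130:250,270:390],(400,400),interpolation=2)
cv2.imwrite('pics/crop1.png',np.hstack([a,b]))
# heights map of objects >0.12
M=((W[...,2]>.03)&(W[...,0]>.3)&(W[...,0]<1.0)&(abs(W[...,1])<.6)).astype(np.uint8)
n,l,st,c=cv2.connectedComponentsWithStats(M)
for k in range(1,n):
    if st[k,4]>40:
        q=W[l==k]; print(np.round(c[k]*1.5625),q.min(0).round(2),q.max(0).round(2))
```

```text
A 0.19 125 [0.418 0.295 0.19 ] [0.472 0.35  0.209] [0.445 0.323 0.199]
A 0.14 255 [0.412 0.29  0.14 ] [0.474 0.35  0.209] [0.443 0.32  0.174]
B 0.19 137 [ 0.433 -0.372  0.19 ] [ 0.487 -0.316  0.21 ] [ 0.46  -0.344  0.2  ]
B 0.14 237 [ 0.429 -0.374  0.141] [ 0.492 -0.315  0.21 ] [ 0.46  -0.344  0.175]
pink 0.19 130 [ 0.362 -0.154  0.19 ] [ 0.418 -0.101  0.211] [ 0.39  -0.128  0.201]
pink 0.14 223 [ 0.359 -0.158  0.142] [ 0.419 -0.096  0.211] [ 0.389 -0.127  0.176]
blue 0.19 231 [ 0.616 -0.292  0.19 ] [ 0.749 -0.094  0.215] [ 0.683 -0.193  0.202]
blue 0.14 526 [ 0.615 -0.312  0.14 ] [ 0.749 -0.093  0.215] [ 0.682 -0.203  0.178]
blue2 0.19 143 [ 0.439 -0.667  0.19 ] [ 0.488 -0.612  0.212] [ 0.463 -0.639  0.201]
blue2 0.14 281 [ 0.429 -0.667  0.141] [ 0.491 -0.608  0.212] [ 0.46  -0.638  0.176]
[ 180  147   85   62 4073]
((0.5801328420639038, 0.044714733958244324), (0.3222714364528656, 0.21982811391353607), 83.63903045654297) 0.1041595408267785
[352.  95.] [ 0.63 -0.6   0.03] [0.94 0.6  0.8 ]
[576. 205.] [ 0.66 -0.6   0.03] [ 0.89 -0.51  0.14]
[348. 278.] [ 0.45 -0.15  0.03] [0.7  0.23 0.12]
[443. 252.] [ 0.61 -0.24  0.03] [ 0.68 -0.17  0.21]
[186. 279.] [0.54 0.46 0.03] [0.62 0.53 0.05]
[556. 343.] [ 0.3  -0.57  0.03] [ 0.54 -0.44  0.13]
[498. 324.] [ 0.43 -0.37  0.03] [ 0.49 -0.31  0.21]
[238. 326.] [0.41 0.29 0.03] [0.47 0.35 0.21]
[412. 350.] [ 0.36 -0.16  0.03] [ 0.42 -0.1   0.21]
[ 39. 375.] [0.3  0.54 0.36] [0.33 0.6  0.62]
```

View pics/crop1.png

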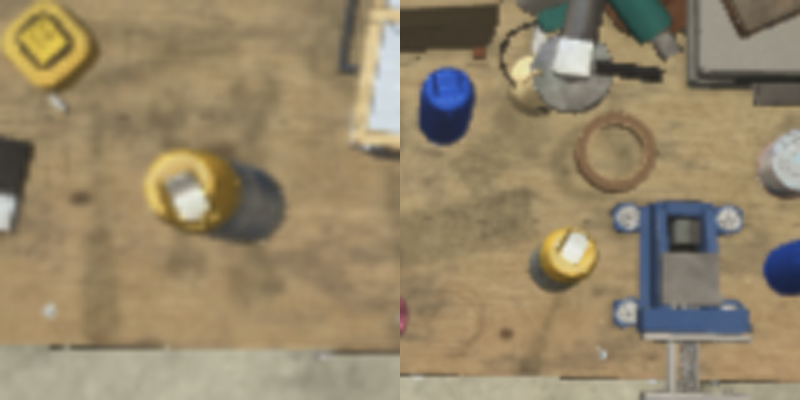

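The crop confirms two yellow-capped cans at A (0.444, 0.321) and B (0.460, −0.344), with tops about 0.205 high. The crate is centred at (0.580, 0.045) with yaw −6.4° and its top at 0.104, all matching the given sizes. Next I move over A, refine with the wrist camera and grasp.

```bash
cat >> h.py <<'E'
from scipy.spatial.transform import Rotation as Ro
def down(xy):
    th=np.arctan2(xy[1],xy[0])+np.pi/2
    q=(Ro.from_euler('z',th)*Ro.from_euler('x',np.pi)).as_quat()
    return [q[3],q[0],q[1],q[2]]
def captop(xy,tag):
    im,W=cloud('wrist'); cv2.imwrite(f'pics/{tag}.png',im); np.save(tag+'.npy',W)
    w=W.reshape(-1,3); q=w[(np.hypot(w[:,0]-xy[0],w[:,1]-xy[1])<.06)&(w[:,2]>.16)&(w[:,2]<.215)]
    c,r=cv2.minEnclosingCircle(q[:,:2].astype(np.float32)); 
    print(tag,len(q),'circle',np.round(c,4),round(r,4),'mid',((q.min(0)+q.max(0))/2).round(4),'top',q[:,2].max())
    return c
CR=np.array([.580,.0447]); YAW=np.deg2rad(-6.4)
def cellxy(n):
    x=-.0535 if n<4 else .0485; y=.102*(1-(n-1)%3)
    c,s=np.cos(YAW),np.sin(YAW); return CR+np.array([c*x-s*y,s*x+c*y])
E
python3 - <<'E'
from h import *
A=np.array([.444,.321])
env.grip(.085,60); env.reach([*(A-[.03,.03]),.40],down(A)); print(env.get_state()['time'],env.get_state()['tcp_pos'])
captop(A,'wA')
E
```

```text
1.675 [0.41330289 0.29272131 0.39956955]
wA 3016 circle [0.4415 0.3249] 0.0315 mid [0.4412 0.3256 0.1817] top 0.2034416553494455
```

View pics/wA.png

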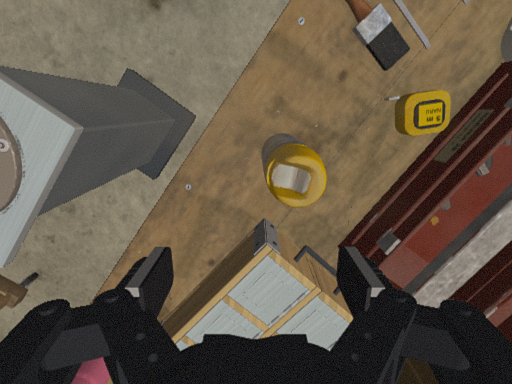

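The wrist view shows the yellow cap at (295,178), with fitted radius 31.5 mm (expected 31), so can A is at (0.4415, 0.325). I'll take one quick look at the crate from above, then grasp.

Run:
```python
from h import *
env.reach([.47,.045,.50],down([.5,.05]))
im,W=cloud('wrist'); cv2.imwrite('pics/crate.png',im); np.save('crate.npy',W)
ok=np.isfinite(W[...,2])
m=(ok&(abs(W[...,2]-.105)<.008)&(W[...,0]>.4)&(W[...,0]<.75)&(abs(W[...,1]-.045)<.22)).astype(np.uint8)
m=cv2.morphologyEx(m,cv2.MORPH_OPEN,np.ones((9,9)))
n,l,st,c=cv2.connectedComponentsWithStats(m); k=1+np.argmax(st[1:,4]); print(st[k])
print(cv2.minAreaRect(W[l==k][:,:2].astype(np.float32)),np.median(W[l==k][:,2]),env.get_state()['time'])
A=np.array([.4413,.325])
env.reach([*A,.32],down(A)); env.movel([*A,.231],.12); env.grip(.05,60)
s=env.get_state(); print(s['opening'],s['gripper_force'],s['tcp_pos'],s['time'])
env.movel([*A,.375],.2); s=env.get_state(); print(s['opening'],s['force'],s['time'])
```

```text
[  242    47   174   208 23199]
((0.5799480676651001, 0.04550918936729431), (0.32144251465797424, 0.2201627641916275), 83.69975280761719) 0.10404381488912252 2.8333
0.05938990676102314 62.38135043880902 [0.44196695 0.32547566 0.23268975] 5.3667
0.05917511890601463 [-0.13095904 -0.91950249 -2.73722392] 6.2333
```

View pics/crate.png

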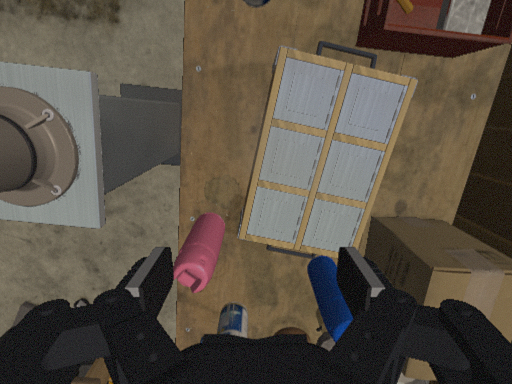

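The crate is confirmed at (0.580, 0.045), yaw −6.3°, with all six flaps visible and closed. Can A is held, so I start probing.

```bash
cat >> h.py <<'E'
CR=np.array([.580,.045]); YAW=np.deg2rad(-6.3)
def st(): 
    s=env.get_state(); return s['tcp_pos'],s
def probe(n,off):
    """off: TCP height above can underside. Returns True when the can is in."""
    xy=cellxy(n); o=st()[1]['orientation']
    env.movel([*xy,.375],.3) 
    env.movel([*xy,off+.115],.15)
    hit=env.movel([*xy,off+.070],.06,stop_force=15)
    p,s=st(); depth=off+.105-p[2]
    print('cell',n,'hit',hit,'depth',round(depth,4),'dxy',(p[:2]-xy).round(4),'F',s['force'].round(1),'open',round(s['opening'],4),'t',round(s['time'],2))
    if hit:
        env.movel([*p[:2],.375],.2); return False
    hit=env.movel([*xy,off+.0095],.08,stop_force=15)
    p,s=st(); print(' in: hit',hit,'underside',round(p[2]-off,4),'F',s['force'].round(1),'t',round(s['time'],2))
    return True
E
python3 - <<'E'
from h import *
for n in (1,4,2,5,3,6):
    if probe(n,.2327): break
E
```

```text
cell 1 hit False depth 0.035 dxy [ 0.     -0.0001] F [-0.3 -0.  -2.9] open 0.0594 t 8.28
 in: hit False underside 0.0098 F [-0.1 -0.1 -3.4] t 9.18
```

Cell 1 is empty and the can is nearly down. I'll touch the floor, release and retreat, then go on to B.

Run:
```python
from h import *
p,s=st(); h=env.movel([*p[:2],p[2]-.006],.02,stop_force=5); p,s=st(); print(h,p[2]-.2327,s['force'].round(1))
env.grip(.085); env.movel([*p[:2],.40],.2)
B=np.array([.460,-.344])
env.reach([*(B+[-.03,.03]),.40],down(B))
c=np.array(captop(B,'wB')); 
if np.hypot(*(c-B))<.012: B=c
env.movel([*B,.32],.25); env.movel([*B,.231],.12); env.grip(.05,60)
p,s=st(); print(s['opening'],s['gripper_force'],p,s['time'])
env.movel([*p[:2],.375],.2); p,s=st(); print(s['opening'],s['force'],s['time'])
im,W=cloud('top'); cv2.imwrite('pics/mid.png',cv2.resize(im[120:260,120:360],(720,420)))
```

```text
True 0.008191081782861487 [-1.1  1.2  4. ]
wB 2915 circle [ 0.4606 -0.345 ] 0.0319 mid [ 0.4608 -0.3431  0.182 ] top 0.20388515458662942
0.059602520365451286 63.29210965312086 [ 0.46103743 -0.34559835  0.23261341] 14.325
0.05897941548191406 [ 0.34541946  0.33015434 -1.93430303] 15.1917
```

View pics/mid.png

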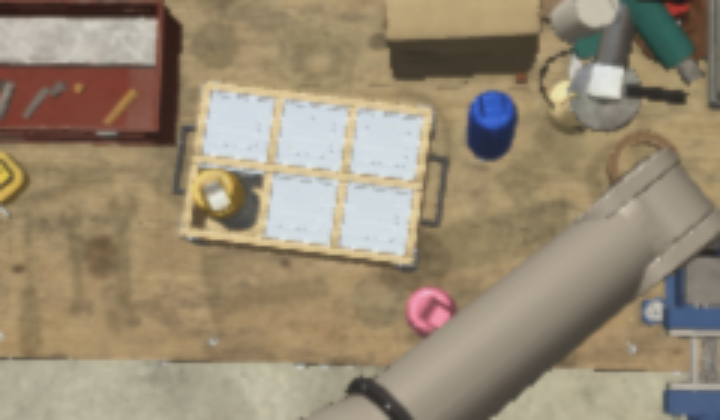

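Can A stands upright in cell 1 (yellow cap at (215,195) in the crop), the other flaps are shut, and nothing else has moved. Now I probe with B.

Run:
```python
from h import *
ok=False
for n in (3,6,2,5,4):
    if probe(n,.2326): ok=True; break
if ok:
    p,s=st(); h=env.movel([*p[:2],p[2]-.006],.02,stop_force=5); p,s=st(); print(h,p[2]-.2326,s['force'].round(1))
    if h and p[2]-.2326<.012:
        env.grip(.085); env.movel([*p[:2],.40],.2); env.reach([.45,.045,.50],down([.5,.05]))
        im,W=cloud('wrist'); cv2.imwrite('pics/end.png',im); print(env.get_state()['time'])
        for n in (1,n):
            xy=cellxy(n); w=W.reshape(-1,3); q=w[(np.hypot(w[:,0]-xy[0],w[:,1]-xy[1])<.06)&(w[:,2]>.19)]
            print(n,xy,len(q),((q.min(0)+q.max(0))/2).round(3),q[:,2].max() if len(q) else 0)
```

```text
cell 3 hit False depth 0.0349 dxy [-0.     -0.0001] F [-0.9  0.7 -1.8] open 0.0593 t 17.62
 in: hit False underside 0.0095 F [-0.2 -0.6 -1.1] t 18.53
True 0.008119920588392393 [-1.9 -0.5  5. ]
20.8
1 [0.53801599 0.1522548 ] 1954 [0.537 0.152 0.201] 0.21176242745178225
3 [ 0.51563019 -0.05051323] 1253 [ 0.513 -0.051  0.201] 0.2118121939490448
```

```bash
ls pics
```

```text
crate.png
crop1.png
end.png
mid.png
scene0.png
top0.png
wA.png
wB.png
```

View pics/end.png

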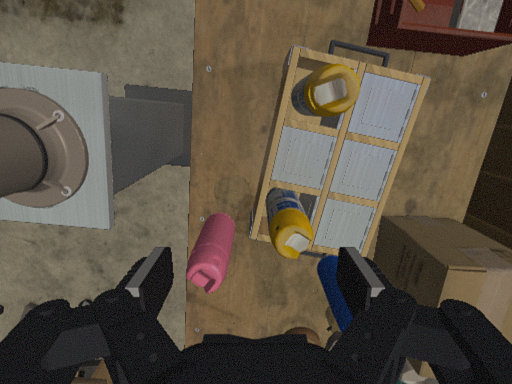

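Both yellow cans stand in the crate, in cell 1 at (330,90) and cell 3 at (290,225). Their tops are at about 0.21 (0.202 plus the 0.008 floor) and centred over the cells. The gripper is clear of them.

```bash
python3 -c "
from h import *
print(job.job_done())"
```

```text
the job is handed in; nothing more can be done
None
```

Both aerosol cans are standing upright and released in the crate's two empty cells (1 and 3), and the job was handed in after about 21 of the 72 s; no verdict came back.

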